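Turn the tape stick label-up and set the heat control

TASK

Get this stick of tape ready for shrink-sealing: roll it along the rubber mat, never lifting it off, until its paper label faces straight up and it lies still on the mat. Also turn the knob on the sloping control box so that its pointer stands at the steel set-point pin. Leave the pin and everything else on the bench where they are.

Things in the scene. Friction and masses are not known exactly. Their poses are not given: they have to be found in the camera images.
- stick: a shrink-wrapped stick of three green tape rolls end to end, a plain cylinder 64 mm in diameter and 150 mm long, about 0.45 kg, lying on the mat roughly along world y. Origin: middle of its axis, 32 mm above the mat's top; y along the axis (x and z turn as it rolls and do not show where the label is). Pushed at mid height by closed fingers it rolls without slipping, 32 mm per radian
- label_face (a point): centre of the white paper label stuck on the stick, 32 mm from its axis; z points radially out of the label (straight up when done), y along the stick. A patch 100 mm long and 40 mm wide round the curve; a 12 mm wide tail runs on to both ends and over the end faces. At the start it faces away from the robot, 45 to 95 degrees from up, so the stick must roll towards the robot
- mat: black rubber mat, 260 mm (its x) by 220 mm (its y), 4 mm thick, fixed on the bench. Origin: centre of its underside, at bench height; z up. On it the stick soon stops by itself (within about 2 mm when left at 30 mm/s)
- box: grey heat-control box, fixed, 220 mm deep (x), 210 mm wide (y), 139 mm tall at the back. Origin: centre of its underside. Its front (-x) slopes at 40 degrees from a 30 mm high front edge; the knob is 85 mm up the slope, in the middle. A 5 mm thick glare shield, 45 mm high and as wide as the box, stands square to the face 82 mm up-slope of the knob's axis: take the knob square to the face
- knob (a joint): angle of the knob, rad: 0 with its pointer straight up the slope, growing anticlockwise as seen looking at the face. Stays where it is left (friction about 0.06 N m), free within -2.4 to 2.4
- marker (a joint): angle of the set-point pin, same zero and direction as knob: the knob is right when both are equal. Very stiff; leave it
- knob_grip (a point): point to grip, on the knob's axis 34 mm out from the sloping face. z points out of the face (40 degrees from vertical, towards the robot), x along the bar grip towards the pointer. The black bar is 50 mm long, 14 mm wide, from 9 to 41 mm above the face, on a 52 mm round skirt whose top is 10 mm above it; a white line on top leads to the narrow pointer end
- knob_tip (a point): end of the knob's pointer, 36 mm from its axis, 12 mm above the sloping face
- marker_tip (a point): where the pointer's end must stand: inner end of the steel set-point pin, 36 mm from the knob's axis, 12 mm above the face. The pin is a radial steel tab reaching from 36 to 52 mm from the axis, its top 8 mm above the face, on a thin black ring round the knob
- roll_a: bystander: single tape roll standing on its end, 64 mm in diameter, 48 mm tall, between mat and box on the robot's side. Origin: centre of its underside
- roll_b: bystander: the same kind of roll, between mat and box on the far side
- roll_c: bystander: wide flat tape roll, 90 mm in diameter, 24 mm tall, on the left. Origin: centre of its underside
- spray: bystander: plain metal can 52 mm in diameter, 150 mm tall, on the right. Origin: centre of its underside
- brush: bystander: brush lying on the right
- mug: bystander: white mug, 80 mm in diameter, 92 mm tall, far left. Origin: centre of its underside
Mind the look-alikes: they are no part of the job. Of the things that look like the stick, the middle-sized one is meant.

How it is judged:
At the end, for the whole second after the job is handed in: The label's centre points up within 0.22 rad (12.6 degrees), the stick lies on the mat (its middle within 130 mm of the mat's middle along the mat's x and 80 mm along its y), at rest; the knob's pointer end is within 5 mm (8 degrees) of the set-point pin's inner end (angle between label_face's own z axis and vertical below 0.22 rad and z of stick in the frame of mat between 0.032 and 0.04 m and x of stick in the frame of mat between -0.13 and 0.13 m and y of stick in the frame of mat between -0.08 and 0.08 m and linear speed of stick below 0.01 m/s and distance between knob_tip and marker_tip below 0.005 m); the robot touches nothing.
It fails at once if the stick is lifted more than 12 mm (height (world z) of stick above 0.048 m).
It fails at once if the set-point pin is moved more than 4 mm (distance of marker_tip from where it was at the start of the episode above 0.004 m).
It fails at once if a bystander is moved more than 20 mm (distance of any of roll_a, roll_b, roll_c, spray, brush, mug from where it was at the start of the episode above 0.02 m).
It also fails if it takes over 61 s, if anything falls off the work surface, if the arm or the gripper's body presses on something with over 40 N, if the wrist force passes 120 N, or if a joint passes its speed limit or range.

ROBOT

A 6-joint arm with a two-finger parallel gripper is mounted at the origin on the work surface. World frame = base frame: x ahead of the robot, y to its left, z up, the work surface at z = 0. Lengths are in m, angles in rad, forces in N, time in s.
With the tool pointing down it reaches from about 0.275 to 0.725 m from the base axis. Payload 5.6 kg.
Tool frame: the origin (TCP) lies midway between the tips of the shut fingers; the grasp point (between the pads) lies 19 mm behind it; z points along the fingers, y is the line along which they close (so a half turn about z gives the same grasp; the last joint's range is limited). The gripper opens to 85 mm and grips with 20 to 120 N. Pads are 22 mm wide; open, the fingers measure 114 mm over their backs; the gripper's body (76 mm by 85 mm) begins 54 mm behind the grasp point. The pads swing forward as they close: fully open they stand 13 mm farther back than shut.
Start: joints at [1.586, 0.255, 0.108, 0, -1.424, -0.285], TCP at [0.147, 0.53, 0.231] pointing down, gripper open.
Joint ranges: [-2.95, 2.95], [-1.21, 1.97], [-1.09, 1.5], [-2.87, 1.71], [-2.94, -0.07], [-3.05, 3.05]. Speed limits (rad/s): [2.57, 2.57, 3.14, 3.14, 3.14, 3.14].

INTERFACE

Orientations are given as a unit quaternion [x, y, z, w].
In Python, from bench import status, imaging, sign_off gives the robot as it stands.
- The arm moves only by the tool move_arm, never from a script. Its argument "plan" is a list of rows, each a list of 7 numbers: the shift along the tool's x, y, z in m, then the turn, a rotation vector about the tool's x, y, z in degrees, then the finger opening in m, from 0 to 0.0854. In form: [[x, y, z, rx, ry, rz, claw], ...]. A call has 1 to 5 rows; each row is the pose to reach, as a shift and turn from the pose commanded when the call began, along the tool's axes at that moment; what a row does not reach only later rows make up. A row lasts 1/12 s, in which the tool goes at most 41.7 mm and 7.16 degrees, less where a joint would pass 70% of its speed; a pose out of reach is approached as far as the arm can. A call with a gripper value outside its range is refused whole. The fingers move at their own pace and stop on an object; "force" is the grip in N (left out, the last holds). Time passes only in rows, so rows that repeat a pose let the fingers close. It gives the time, the measured TCP pose, the force, the opening and the grip force at its end, in the units of the state.
- status.get_state(): the state, without advancing time (a new reading comes with each control period).
- imaging.snapshot(name): name is "scene" or "top"; returns a dict with "frame" (420x560x3 uint8, blue, green, red), "intrinsics" (3x3 intrinsics, pixels), "k1" (the pictures are not rectified: a ray, as slopes to the right and down, at radius r is drawn at 1 + k1 r^2 times it, then the intrinsics apply), "position" and "attitude" of the camera in the world. Camera axes: x right, y up, looking along -z (the intrinsics and any distortion apply to the point x, -y, -z); pixel columns grow to the right and rows downward; lengths in m; the calibration is good to about 2 mm. A picture is of the moment at which its call begins. There is no depth.
- sign_off(): hands the job in; it is judged then, once.
The state is a dict: "time": time; "joints": joint angles; "joint_vel": joint speeds; "joint_efforts": joint torques, N m; "position": TCP position; "tcp_rot": TCP orientation; "wrist_force": force on the tool from outside, world axes, zero at the start; "ft_torque": the same for the moment, N m; "opening": finger opening in m; "grip_force": force on a finger pad.
Only numpy, scipy, OpenCV 4.12 (cv2) and the standard library are available. Lean on these libraries where they do the work, as an engineer would, in place of code of your own. Each camera call takes 0.05 s, during which the arm holds its last target. There are 200 camera calls.

## Working session

There is one attempt and no reset: what is moved stays moved. The work goes in short steps, Python scripts to look and compute and a tool call to move; the robot and the scene stay as the last step left them, time stands still between calls to the robot, and variables do not carry over. Pictures are saved under pics/ and viewed, at most 10 in all, crops included, and the job is handed in when it is done.

Besides the shell and the picture viewer there is one more tool, called after ">>>" by a JSON object that holds its "method" and its "body", one argument or row to a line. move_arm: Moves the arm, as the interface text tells. Its arguments: {"type":"object","properties":{"plan":{"type":"array","items":{"type":"array","items":{"type":"number"}}},"force":{"type":"number"}},"required":["plan"]}

```bash
mkdir -p pics
cat > h.py <<'E'
import numpy as np, cv2, json
from scipy.spatial.transform import Rotation as R
from bench import status, imaging
def rot(a):
    a=np.array(a,float); return a if a.shape==(3,3) else R.from_quat(a).as_matrix()
def snap(n,f):
    s=imaging.snapshot(n); cv2.imwrite(f'pics/{f}.png',s['frame'])
    np.savez(f'pics/{f}.npz',**{k:np.array(v) for k,v in s.items()}); return s
def load(f): return dict(np.load(f'pics/{f}.npz'))
def ray(s,u,v):
    K=np.array(s['intrinsics']); d=np.array([(u-K[0,2])/K[0,0],(v-K[1,2])/K[1,1]])
    p=d.copy()
    for _ in range(30): p=d/(1+float(s['k1'])*(p@p))
    return np.array(s['position']), rot(s['attitude'])@np.array([p[0],-p[1],-1.])
def plane(s,u,v,z=0,n=(0,0,1),p0=None):
    o,d=ray(s,u,v); n=np.array(n,float); p0=np.array([0,0,z]) if p0 is None else np.array(p0)
    return o+d*(n@(p0-o))/(n@d)
def proj(s,P):
    q=rot(s['attitude']).T@(np.array(P)-np.array(s['position'])); p=np.array([q[0],-q[1]])/-q[2]
    p=p*(1+float(s['k1'])*(p@p)); K=np.array(s['intrinsics']); return K[:2,:2]@p+K[:2,2]
def crop(s,f,u0,v0,u1,v1,k): cv2.imwrite(f'pics/{f}.png',cv2.resize(s['frame'][v0:v1,u0:u1],None,fx=k,fy=k,interpolation=cv2.INTER_CUBIC))
E
python3 - <<'E'
from h import *
for n in('scene','top'):
    s=snap(n,n+'0'); print(n,s['position'],s['attitude'],s['intrinsics'],s['k1'])
a=cv2.imread('pics/scene0.png');b=cv2.imread('pics/top0.png')
print(status.get_state())
E
```

```text
scene [1.41872513 0.56210519 1.08358746] [0.19987426 0.35456695 0.79944522 0.44183696] [[468.69282165   0.         274.01642667]
 [  0.         468.69282165 202.92446595]
 [  0.           0.           1.        ]] -0.14501618696988872
top [0.25080451 0.00755673 1.41913136] [ 0.05697049 -0.07088146 -0.6941809   0.71403295] [[537.07806002   0.         276.08138468]
 [  0.         537.07806002 204.70443929]
 [  0.           0.           1.        ]] -0.18499862937117062
{'time': 0.1, 'joints': array([ 1.58560642e+00,  2.55701700e-01,  1.07141399e-01, -4.51069369e-04,
       -1.42391110e+00, -2.84608388e-01]), 'joint_vel': array([0.0007962 , 0.0007071 , 0.00319245, 0.00127945, 0.00029814,
       0.00234184]), 'joint_efforts': array([-3.88037937e-03, -3.87595832e+01,  2.38477170e+01,  5.37812278e+00,
       -3.75063013e-03,  4.78095515e-06]), 'position': array([0.14640996, 0.52969249, 0.23047747]), 'tcp_rot': array([ 9.90910063e-01, -1.34523220e-01, -9.56636811e-05,  8.61442620e-04]), 'wrist_force': array([-0.05374891,  0.7061958 , -0.14322377]), 'ft_torque': array([-0.0198083 , -0.01961778, -0.00167911]), 'grip_force': 0.0, 'opening': 0.08515639378964653}
```

View pics/scene0.png

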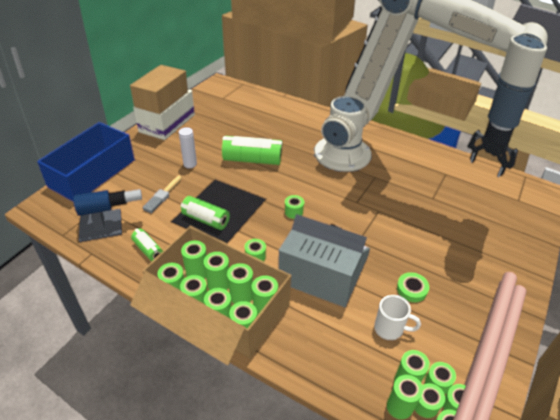

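View pics/top0.png

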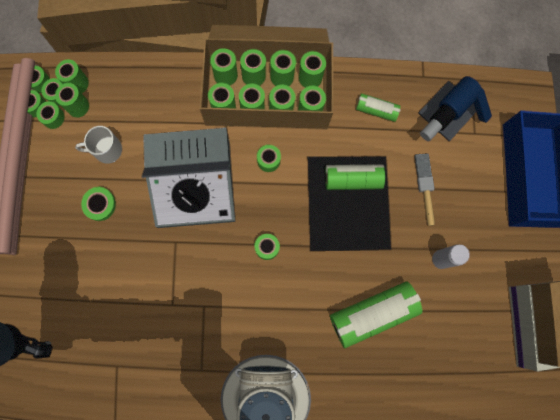

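The top view shows three stick look-alikes: a large one at (376,315), a small one at (379,107) and the middle-sized one on the mat at (355,177). The middle one is meant. The box knob is at (190,196).

Run:
```python
from h import *
s=load('top0')
a=cv2.resize(s['frame'][150:206,300:400],None,fx=8,fy=8,interpolation=cv2.INTER_CUBIC)[:300]
crop(s,'c1',145,155,240,229,8)
crop(s,'c2',300,148,400,256,5)
for n,u,v,z in[('mat',307,157,.004),('mat',388,156,.004),('mat',391,249,.004),('mat',310,250,.004),('stickmid',355,177,.068),('bigs',376,315,.05),('rolla',267,246,.048),('rollb',269,157,.048),('rollc',97,204,.024)]: print(n,plane(s,u,v,z).round(3))
```

```text
mat [ 0.645 -0.098  0.004]
mat [ 0.656 -0.323  0.004]
mat [ 0.399 -0.328  0.004]
mat [ 0.391 -0.11   0.004]
stickmid [ 0.578 -0.219  0.068]
bigs [ 0.224 -0.278  0.05 ]
rolla [0.394 0.004 0.048]
rollb [0.63  0.006 0.048]
rollc [0.494 0.463 0.024]
```

View pics/c1.png

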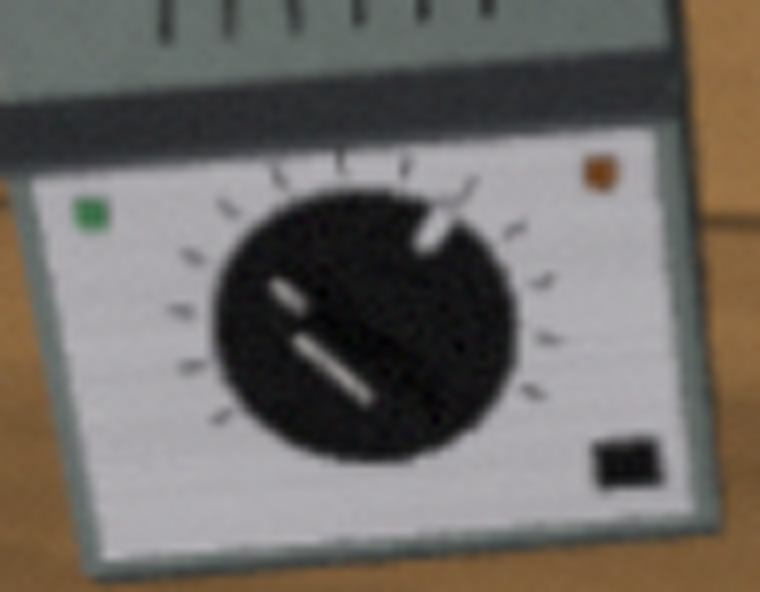

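View pics/c2.png

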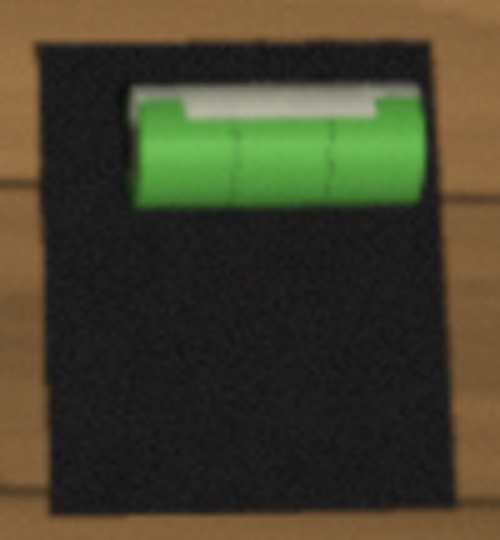

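The crops confirm the choice: the middle stick has its label facing away (+x), with the white band at rows 88–118. On the knob, the pointer line runs from (370,400) to (295,340) and the tip is at about (285,292). The pin is at (432,232). I'll measure both in world coordinates next.

```bash
cat > box.py <<'E'
from h import *
s=load('top0'); c=lambda u,v:(u/8+145,v/8+155)
L=plane(s,*c(97,575),.03);Rr=plane(s,*c(718,530),.03)
yd=(L-Rr); w=np.linalg.norm(yd); yd/=w; xd=np.cross(yd,[0,0,1])
mid=(L+Rr)/2
t=np.radians(40); up=xd*np.cos(t)+np.array([0,0,1])*np.sin(t); n=np.cross(up,-yd); n*=np.sign(n[2])
ax=mid+up*.085
def onface(s,u,v,h):
    p=plane(s,u,v,n=n,p0=ax+n*h)-ax; return np.array([p@up,p@yd])  # up-slope, left
E
python3 - <<'E'
from box import *
print('w',w,'mid',mid,'yd',yd,'n',n,'ax',ax)
for nm,u,v,h in[('line a',295,338,.041),('line b',372,403,.041),('tipA in',303,310,.012),('tip out',272,282,.012),('pin in',422,250,.008),('pin out',442,210,.008),('tick0',340,160,0),('ringL',213,325,.002),('ringR',515,325,.002),('ringB',370,462,.002),('skirt',370,190,.002)]:
    q=onface(s,*c(u,v),h); print(nm,(q*1000).round(1),'r',(1000*np.hypot(*q)).round(1),'ang',np.arctan2(q[1],q[0]).round(3))
# stick
for (u,v,z) in[(133,87,.05),(420,87,.05),(137,208,.036),(420,205,.036),(185,118,.06),(375,118,.06)]:
    print(plane(s,u/5+300,v/5+148,z).round(3))
E
```

```text
w 0.20455957453868898 mid [0.44763961 0.19206469 0.03      ] yd [-0.10408142  0.99456878  0.        ] n [-0.63929649 -0.06690224  0.76604444] ax [0.51239974 0.19884183 0.08463695]
line a [19.5 19.3] r 27.4 ang 0.78
line b [-5.3 -1.5] r 5.5 ang -2.868
tipA in [13.6 20. ] r 24.2 ang 0.973
tip out [24.3 28.4] r 37.4 ang 0.863
pin in [ 29.6 -19.1] r 35.2 ang -0.575
pin out [ 43.  -26.9] r 50.7 ang -0.56
tick0 [58.9  3.6] r 59.0 ang 0.061
ringL [ 5.4 50.7] r 51.0 ang 1.465
ringR [ -2.6 -44.7] r 44.7 ang -1.629
ringB [-48.7   7.3] r 49.3 ang 2.993
skirt [48.7 -4.7] r 49.0 ang -0.096
[ 0.611 -0.147  0.05 ]
[ 0.617 -0.301  0.05 ]
[ 0.549 -0.151  0.036]
[ 0.556 -0.303  0.036]
[ 0.593 -0.173  0.06 ]
[ 0.596 -0.274  0.06 ]
```

```bash
cat >> box.py <<'E'
ax=ax+yd*.003
def knob(a,h,side=0):  # tool pose with grasp-TCP h above face
    x=np.cos(a)*up+np.sin(a)*yd; z=-n
    return ax+n*h, np.c_[x,np.cross(z,x),z]
def rel(P,M):
    st=status.get_state(); C=rot(st['tcp_rot']); p=C.T@(P-np.array(st['position']))
    r=np.degrees(R.from_matrix(C.T@M).as_rotvec()); print('rel',(p*1000).round(1),r.round(1),'deg |p|',np.linalg.norm(p).round(3),np.linalg.norm(r).round(0))
E
python3 - <<'E'
from box import *
rel(*knob(.75,.12)); print(knob(.75,.015)[0])
q=[]
for u,v,h in[(272,282,.012),(432,230,.008)]: q=onface(s,*c(u,v),h); print(np.arctan2(q[1],q[0]))
E
```

```text
rel [368.1 246.6  54.4] [ -7.8  41.4 -61.6] deg |p| 0.446 75.0
[0.50249804 0.200822   0.09612761]
0.8070881992047796
-0.6228376619235588
```

>>> {"method": "move_arm", "body": {
  "plan": [
    [0.368,0.247,0.054,-7.8,41.4,-61.6,0.05],
    [0.368,0.247,0.054,-7.8,41.4,-61.6,0.05],
    [0.368,0.247,0.054,-7.8,41.4,-61.6,0.05],
    [0.368,0.247,0.054,-7.8,41.4,-61.6,0.05],
    [0.368,0.247,0.054,-7.8,41.4,-61.6,0.05]
  ]
}}

```text
time: 0.52
position: [0.2822, 0.3721, 0.2056]
tcp_rot: [0.976, 0.127, 0.166, 0.056]
wrist_force: [1.0, 0.4, 1.1]
opening: 0.0503
grip_force: 0.0
```

Run:
```python
from box import *
rel(*knob(.75,.12)); print(status.get_state()['joints'])
```

```text
rel [ 83.4 202.2  91. ] [ -4.1  21.3 -31.7] deg |p| 0.237 38.0
[ 1.53068229  0.0323849  -0.41640021  0.37360812 -1.20323241  0.14798784]
```

>>> {"method": "move_arm", "body": {
  "plan": [
    [0.083,0.202,0.091,-4.1,21.3,-31.7,0.05],
    [0.083,0.202,0.091,-4.1,21.3,-31.7,0.05],
    [0.083,0.202,0.091,-4.1,21.3,-31.7,0.05],
    [0.083,0.202,0.091,-4.1,21.3,-31.7,0.05],
    [0.083,0.202,0.091,-4.1,21.3,-31.7,0.05]
  ]
}}

```text
time: 0.93
position: [0.4104, 0.2201, 0.1802]
tcp_rot: [0.873, 0.363, 0.31, 0.103]
wrist_force: [4.2, -1.8, 1.9]
opening: 0.0502
grip_force: 0.0
```

Run:
```python
from box import *
rel(*knob(.75,.12)); print(status.get_state()['joints'])
```

```text
rel [-6.5 31.5 17.1] [-0.4  2.2 -3.4] deg |p| 0.036 4.0
[ 1.13086679 -0.21414872 -1.00105807  1.00490888 -0.69114671  0.45398652]
```

>>> {"method": "move_arm", "body": {
  "plan": [
    [-0.0065,0.0315,0.017,-0.4,2.2,-3.4,0.05],
    [-0.0065,0.0315,0.017,-0.4,2.2,-3.4,0.05],
    [-0.0065,0.0315,0.017,-0.4,2.2,-3.4,0.05],
    [-0.0065,0.0315,0.017,-0.4,2.2,-3.4,0.05]
  ]
}}

```text
time: 1.27
position: [0.4367, 0.1939, 0.1779]
tcp_rot: [0.858, 0.384, 0.324, 0.109]
wrist_force: [1.1, 0.1, -0.2]
opening: 0.0502
grip_force: 0.0
```

Run:
```python
from box import *
rel(*knob(.75,.12)); rel(*knob(.75,.055)); print(status.get_state()['joints'])
s=snap('top','top1'); crop(s,'c3',140,150,260,240,6)
```

```text
rel [-1.4 -1.3  0.2] [ 0.2  0.2 -0.6] deg |p| 0.002 1.0
rel [-1.2 -1.5 65.2] [ 0.2  0.2 -0.6] deg |p| 0.065 1.0
[ 0.91354723 -0.22128432 -1.05570252  1.18767542 -0.52915966  0.49704292]
```

View pics/c3.png

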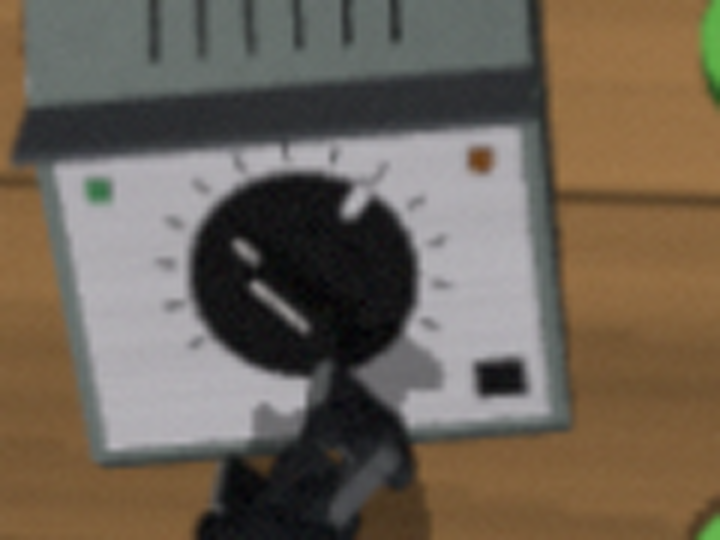

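The knob and pin are unchanged, and the fingers line up square to the bar below it at (300,430). I'll go in along the face normal.

>>> {"method": "move_arm", "body": {
  "plan": [
    [-0.001,-0.001,0.035,0.2,0.2,-0.6,0.05],
    [-0.001,-0.0015,0.065,0.2,0.2,-0.6,0.05],
    [-0.001,-0.0015,0.09,0.2,0.2,-0.6,0.05],
    [-0.001,-0.0015,0.103,0.2,0.2,-0.6,0.05],
    [-0.001,-0.0015,0.103,0.2,0.2,-0.6,0.05]
  ]
}}

```text
time: 1.73
position: [0.4976, 0.2106, 0.1247]
tcp_rot: [0.862, 0.389, 0.304, 0.112]
wrist_force: [-0.4, 0.6, -0.4]
opening: 0.0505
grip_force: 0.0
```

Run:
```python
from box import *
rel(*knob(.75,.016)); print(status.get_state()['joints'])
```

```text
rel [-17.3  -2.7  24.2] [-0.7  2.4  0. ] deg |p| 0.03 3.0
[ 0.54950634 -0.01037834 -1.019946    1.71176048 -0.28835339  0.24041267]
```

The wrist stopped at the q4 limit (1.71), close to the wrist singularity. I'll identify the kinematics from the logged poses and pick a reachable approach tilt.

```bash
cat > kin.py <<'E'
from h import *
from scipy.optimize import least_squares
st=status.get_state()
Q=np.array([[1.58560642,.2557017,.107141399,-.000451,-1.4239111,-.284608],[1.53068229,.0323849,-.41640021,.37360812,-1.20323241,.14798784],[1.13086679,-.21414872,-1.00105807,1.00490888,-.69114671,.45398652],[.91354723,-.22128432,-1.05570252,1.18767542,-.52915966,.49704292],[.54950634,-.01037834,-1.019946,1.71176048,-.28835339,.24041267]])
P=np.array([[.14640996,.52969249,.23047747],[.2822,.3721,.2056],[.4104,.2201,.1802],[.4367,.1939,.1779],[.4976,.2106,.1247]])
O=[[.99091,-.134523,-.0000957,.000861],[.976,.127,.166,.056],[.873,.363,.31,.103],[.858,.384,.324,.109],[.862,.389,.304,.112]]
O=[R.from_quat(o) for o in O]
E=lambda a,t:R.from_euler(a,t)
def fk(q,p,s4,s6):
    o1,a,b,h,e1,L2,L4,e3,L6,o6=p[:10]
    A=E('z',q[0]+o1); x=A.apply([a,b,h]); A=A*E('y',q[1]); x=x+A.apply([e1,0,L2]); A=A*E('y',-q[2]); x=x+A.apply([L4,0,e3])
    A=A*E('x',s4*q[3])*E('y',-q[4]); x=x+A.apply([L6,0,0]); A=A*E('x',s6*q[5]+o6)*R.from_matrix([[0,0,1],[0,1,0],[-1,0,0]])
    return x,A
def res(p,s4,s6):
    r=[]
    for q,x,o in zip(Q,P,O):
        y,A=fk(q,p,s4,s6); r+=list(y-x)+list(.3*(o.inv()*A).as_rotvec())
    return np.r_[r,1e-3*(p-p0)]
p0=np.array([0,0,0,.3,0,.3,.3,0,.2,0])
best=None
for s4 in(1,-1):
  for s6 in(1,-1):
    for o6 in(0,1.57,3.14,-1.57):
      for o1 in (0,-.285):
        p1=p0.copy();p1[9]=o6;p1[0]=o1
        f=least_squares(res,p1,args=(s4,s6))
        if best is None or f.cost<best[0]: best=(f.cost,f.x,s4,s6)
par=best[1:]
if __name__=='__main__': print(best[0],par[0].round(3),par[1:]); print(np.abs(res(*par)[:30].reshape(5,6)).max(1).round(4))
E
python3 kin.py
```

```text
0.009156314200603265 [ 0.073  0.128 -0.149 -0.178  0.049  0.567  0.158  0.154  0.26  -1.509] (-1, -1)
[0.0421 0.0579 0.0134 0.0205 0.0832]
```

```bash
cat > k2.py <<'E'
from kin import Q,P,O,E,R,np,least_squares
import itertools
V={'x':np.eye(3)[0],'y':np.eye(3)[1],'z':np.eye(3)[2]}
out=[]
for a4,a5,a6 in itertools.product('xyz',repeat=3):
  for s in itertools.product((1,-1),repeat=5):
    def f(p):
        r=[]
        for q,o in zip(Q,O):
            A=E('z',q[0])*E('y',s[0]*q[1]+s[1]*q[2])*R.from_rotvec(p[3:6])*R.from_rotvec(V[a4]*s[2]*q[3])*R.from_rotvec(V[a5]*s[3]*q[4])*R.from_rotvec(V[a6]*s[4]*q[5])*R.from_rotvec(p[:3])
            r+=list((o.inv()*A).as_rotvec())
        return r
    if a4==a5 or a5==a6 : continue
    for g in ([0,0,0],[3.1,0,0],[2.2,0,2.2],[0,1.57,0]):
        z=least_squares(f,np.r_[g,0,0,0],max_nfev=30); out.append((z.cost,a4,a5,a6,s,z.x.round(2)))
out.sort(key=lambda t:t[0])
for o in out[:6]: print(o)
E
timeout 500 python3 k2.py; python3 -c "
import sys;sys.path.insert(0,'.')
from bench import status
s=status.get_state();print(s['joints'],s['position'],s['tcp_rot'],s['joint_vel'])"
```

```text
(np.float64(1.4427959149038413e-06), 'y', 'x', 'y', (1, -1, 1, 1, 1), array([ 1.57, -0.  , -0.  , -2.22,  2.22, -0.  ]))
(np.float64(1.4427959149039125e-06), 'z', 'y', 'z', (1, -1, 1, -1, 1), array([ 2.22, -2.22, -0.  , -0.  , -1.57,  0.  ]))
(np.float64(1.4427959149039239e-06), 'x', 'y', 'x', (1, -1, 1, 1, 1), array([ 2.42,  2.42, -2.42,  0.  , -0.  , -3.14]))
(np.float64(1.442795914903932e-06), 'x', 'z', 'x', (1, -1, -1, 1, -1), array([ 2.22, -0.  ,  2.22,  1.57,  0.  ,  0.  ]))
(np.float64(1.4427959149039343e-06), 'z', 'x', 'z', (1, -1, -1, -1, -1), array([ 0.  , -0.  ,  3.14,  1.21,  1.21,  1.21]))
(np.float64(1.4427959149039355e-06), 'y', 'x', 'y', (1, -1, -1, 1, -1), array([-1.57, -0.  ,  0.  , -0.  , -0.  , -1.57]))
[ 0.54950634 -0.01037834 -1.019946    1.71176048 -0.28835339  0.24041267] [0.49759331 0.21062656 0.12471661] [0.86244661 0.38907306 0.30391018 0.11156435] [ 0.0411725  -0.04983761 -0.03181413  0.02553865 -0.01297104  0.01390076]
```

```bash
cat > kin3.py <<'E'
from kin import Q,P,O,E,R,np,least_squares
def fr(q):
    A1=E('z',q[0]);A2=A1*E('y',q[1]);A3=A2*E('y',-q[2]);A6=A3*E('x',-q[3])*E('y',-q[4])*E('x',-q[5]); return A1,A2,A3,A6
Cs=R.concatenate([fr(q)[3].inv()*o for q,o in zip(Q,O)]); C=Cs.mean()
def row(q):
    A=[a.as_matrix() for a in fr(q)]; return np.c_[A[0][:,[0,2]],A[1][:,[1,2]],A[2][:,[0,2]],A[3][:,[0]]]
M=np.vstack([row(q) for q in Q]); lam=1e-3
L=np.linalg.lstsq(np.vstack([M,lam*np.eye(7)]),np.r_[P.ravel(),np.zeros(7)],rcond=None)[0]
def fk(q): return row(q)@L, fr(q)[3]*C
lo=np.array([-2.95,-1.21,-1.09,-2.87,-2.94,-3.05]);hi=np.array([2.95,1.97,1.5,1.71,-.07,3.05])
def ik(p,Rm,q0):
    def f(q):
        x,A=fk(q); return np.r_[(x-p)*5,(A.inv()*R.from_matrix(Rm)).as_rotvec()]
    best=None
    for k in range(12):
        g=np.clip(q0,lo+.01,hi-.01) if k==0 else np.random.default_rng(k).uniform(lo,hi)
        z=least_squares(f,g,bounds=(lo+.01,hi-.01))
        if best is None or z.cost<best.cost-1e-9: best=z
    return best.x,best.cost
if __name__=='__main__':
    print(Cs.as_rotvec().round(3)); print(L.round(4)); print((M@L-P.ravel()).round(4).reshape(5,3))
    from box import *
    q0=status.get_state()['joints']
    for a in(.75,-.62):
        for tl in(0,5,10,15,20):
          for roll in (0,-10,10):
            # tilt tool about knob grip point: steeper by tl (about yd), sideways by roll
            p,m=knob(a,.034); T=R.from_rotvec(np.radians(tl)*yd).as_matrix()@R.from_rotvec(np.radians(roll)*up).as_matrix()
            m2=T@m; p2=p+.019*m2[:,2]
            q,cst=ik(p2,m2,q0); 
            if cst<1e-6: print(a,tl,roll,cst.round(7),q.round(2), 'zdir',m2[:,2].round(2))
E
python3 kin3.py
```

```text
[[-1.209  1.209 -1.209]
 [-1.21   1.209 -1.21 ]
 [-1.209  1.209 -1.211]
 [-1.21   1.209 -1.209]
 [-1.21   1.21  -1.209]]
[ 0.2081 -0.098  -0.1127  0.5229  0.158   0.12    0.2721]
[[-0.0415 -0.0141  0.0007]
 [-0.0608  0.0243  0.0032]
 [-0.016   0.0095 -0.0085]
 [ 0.0027 -0.0175 -0.0107]
 [ 0.0587 -0.0919  0.0153]]Traceback (most recent call last):
  File "kin3.py", line 30, in <module>
    q,cst=ik(p2,m2,q0);
          ~~^^^^^^^^^^
  File "kin3.py", line 17, in ik
    z=least_squares(f,g,bounds=(lo+.01,hi-.01))
    return func(*args, **kwargs)
    vector_fun = VectorFunction(
        fun_wrapped,
    ...<6 lines>...
        workers=workers
    )
    self._update_fun()
    ~~~~~~~~~~~~~~~~^^
    self.f = self.fun_wrapped(xp_copy(self.x))
             ~~~~~~~~~~~~~~~~^^^^^^^^^^^^^^^^^
    return np.atleast_1d(self.fun(x))
                         ~~~~~~~~^^^
    return self.f(x, *self.args, **self.kwargs)
           ~~~~~~^^^^^^^^^^^^^^^^^^^^^^^^^^^^^^
  File "kin3.py", line 13, in f
    x,A=fk(q); return np.r_[(x-p)*5,(A.inv()*R.from_matrix(Rm)).as_rotvec()]
        ~~^^^
  File "kin3.py", line 9, in fk
    def fk(q): return row(q)@L, fr(q)[3]*C
                      ~~~~~~^~
ValueError: matmul: Input operand 1 has a mismatch in its core dimension 0, with gufunc signature (n?,k),(k,m?)->(n?,m?) (size 3 is different from 7)
```

```bash
python3 - <<'E'
t=open('kin3.py').read()
t=t.replace("return np.c_[A[0][:,[0,2]],A[1][:,[1,2]],A[2][:,[0,2]],A[3][:,[0]]]","return np.c_[np.eye(3)[:,:2],A[0],A[1][:,[0,2]],A[2][:,[0,2]],A[3][:,[0]]]")
t=t.replace("eye(7)","eye(10)").replace("zeros(7)","zeros(10)").replace("from box import *","from box import knob,yd,up,status")
open('kin3.py','w').write(t)
E
python3 kin3.py; python3 -c "
from h import *
s=load('top0');print(plane(s,265,400,.1))"
```

```text
[[-1.209  1.209 -1.209]
 [-1.21   1.209 -1.21 ]
 [-1.209  1.209 -1.211]
 [-1.21   1.209 -1.209]
 [-1.21   1.21  -1.209]]
[ 0.1496  0.1135 -0.1271 -0.0024  0.1383  0.1041  0.5211  0.3118  0.0191
  0.3568]
[[-0.0007 -0.0002  0.0016]
 [ 0.0018  0.0003 -0.0029]
 [ 0.0025 -0.0036  0.0013]
 [-0.0059  0.0066  0.    ]
 [ 0.0024 -0.0031 -0.0001]]
0.75 0 -10 0.0 [ 0.8   0.11 -1.06  1.66 -0.57  0.02] zdir [ 0.65 -0.11 -0.75]
0.75 5 -10 0.0 [ 0.72  0.09 -0.98  1.42 -0.49  0.35] zdir [ 0.58 -0.11 -0.81]
0.75 5 10 0.0 [ 0.06  0.05 -1.06 -2.19 -0.24 -1.72] zdir [ 0.54  0.23 -0.81]
0.75 10 0 0.0 [ 0.39  0.04 -0.95  1.11 -0.16  0.97] zdir [ 0.5   0.05 -0.87]
0.75 10 -10 0.0 [ 0.66  0.09 -0.89  1.12 -0.47  0.73] zdir [ 0.51 -0.12 -0.85]
0.75 10 10 0.0 [ 0.07  0.05 -0.97 -1.39 -0.19 -2.55] zdir [ 0.47  0.22 -0.85]
0.75 15 0 0.0 [ 0.36  0.06 -0.86  0.43 -0.25  1.67] zdir [ 0.42  0.04 -0.91]
0.75 15 -10 0.0 [ 0.6   0.1  -0.81  0.82 -0.5   1.08] zdir [ 0.43 -0.13 -0.89]
0.75 20 0 0.0 [ 0.33  0.08 -0.77  0.2  -0.39  1.92] zdir [ 0.34  0.04 -0.94]
0.75 20 -10 0.0 [ 0.55  0.12 -0.73  0.6  -0.57  1.36] zdir [
[... 303 characters left out ...]
.41] zdir [ 0.5   0.05 -0.87]
-0.62 10 -10 0.0 [ 0.65  0.09 -0.9   1.12 -0.47 -0.64] zdir [ 0.51 -0.12 -0.85]
-0.62 10 10 0.0 [ 0.07  0.05 -0.97 -1.39 -0.2   2.37] zdir [ 0.47  0.22 -0.85]
-0.62 15 0 0.0 [ 0.35  0.06 -0.86  0.43 -0.25  0.3 ] zdir [ 0.42  0.04 -0.91]
-0.62 15 -10 0.0 [ 0.6   0.1  -0.81  0.83 -0.5  -0.29] zdir [ 0.43 -0.13 -0.89]
-0.62 15 10 0.0 [ 0.07  0.06 -0.88 -0.76 -0.27  1.72] zdir [ 0.4   0.22 -0.89]
-0.62 20 0 0.0 [ 0.33  0.08 -0.77  0.2  -0.39  0.56] zdir [ 0.34  0.04 -0.94]
-0.62 20 -10 0.0 [ 0.55  0.12 -0.73  0.6  -0.56 -0.01] zdir [ 0.35 -0.14 -0.93]
-0.62 20 10 0.0 [ 0.08  0.08 -0.79 -0.49 -0.4   1.43] zdir [ 0.32  0.21 -0.93]
[ 0.01577073 -0.00120719  0.1       ]
```

```bash
cat >> box.py <<'E'
def kg(a,back,tl=5,roll=-10,g=.038):
    p,m=knob(a,g); m=R.from_rotvec(np.radians(tl)*yd).as_matrix()@R.from_rotvec(np.radians(roll)*up).as_matrix()@m
    return p+(.019-back)*m[:,2],m
E
python3 - <<'E'
from box import *
rel(*kg(.75,.05)); rel(*kg(.75,0))
E
```

```text
rel [-13.9  -5.5 -28.4] [-4.6 -8.1 -0.3] deg |p| 0.032 9.0
rel [-20.9  -1.5  20.9] [-4.6 -8.1 -0.3] deg |p| 0.03 9.0
```

>>> {"method": "move_arm", "body": {
  "plan": [
    [0,0,-0.03,0,0,0,0.04],
    [-0.014,-0.0055,-0.0285,-4.6,-8.1,-0.3,0.04],
    [-0.014,-0.0055,-0.0285,-4.6,-8.1,-0.3,0.04],
    [-0.014,-0.0055,-0.0285,-4.6,-8.1,-0.3,0.04],
    [-0.014,-0.0055,-0.0285,-4.6,-8.1,-0.3,0.04]
  ]
}}

```text
time: 2.15
position: [0.4657, 0.2065, 0.1404]
tcp_rot: [0.874, 0.374, 0.259, 0.173]
wrist_force: [0.3, -0.1, -0.3]
opening: 0.0398
grip_force: 0.0
```

Run:
```python
from box import *
rel(*kg(.75,.05)); rel(*kg(.75,0)); print(status.get_state()['joints'].round(2))
```

```text
rel [-0.9  3.9  4.1] [-0.1 -0.3  0.4] deg |p| 0.006 1.0
rel [-1.1  4.  54.1] [-0.1 -0.3  0.4] deg |p| 0.054 1.0
[ 0.98 -0.01 -0.93  1.06 -0.67  0.53]
```

>>> {"method": "move_arm", "body": {
  "plan": [
    [-0.001,0.004,0.02,-0.1,-0.3,0.4,0.04],
    [-0.001,0.004,0.045,-0.1,-0.3,0.4,0.04],
    [-0.001,0.004,0.054,-0.1,-0.3,0.4,0.04],
    [-0.001,0.004,0.054,-0.1,-0.3,0.4,0.04],
    [-0.001,0.004,0.054,-0.1,-0.3,0.4,0.04]
  ]
}}

```text
time: 2.57
position: [0.5001, 0.1922, 0.0978]
tcp_rot: [0.877, 0.367, 0.257, 0.175]
wrist_force: [-0.3, -0.3, 0.1]
opening: 0.0402
grip_force: 0.0
```

Run:
```python
from box import *
rel(*kg(.75,0)); print(status.get_state()['joints'].round(2))
```

```text
rel [ 3.  -3.6 -1.8] [ 0.1  0.2 -0.2] deg |p| 0.005 0.0
[ 0.76  0.09 -0.98  1.38 -0.52  0.36]
```

Commanded and measured poses differ by a few mm, so I'll correct that and close gently.

>>> {"method": "move_arm", "body": {
  "plan": [
    [0.002,-0.002,-0.001,0,0,0,0.025],
    [0.002,-0.002,-0.001,0,0,0,0.0],
    [0.002,-0.002,-0.001,0,0,0,0.0],
    [0.002,-0.002,-0.001,0,0,0,0.0],
    [0.002,-0.002,-0.001,0,0,0,0.0]
  ],
  "force": 25
}}

```text
time: 2.98
position: [0.4977, 0.1981, 0.0978]
tcp_rot: [0.876, 0.37, 0.257, 0.172]
wrist_force: [-11.5, 4.7, 0.5]
opening: 0.0141
grip_force: 24.5
```

Run:
```python
from box import *
rel(*kg(.75,0)); st=status.get_state();print(st['opening'],st['grip_force'],st['wrist_force'],st['ft_torque'])
```

```text
rel [0.1 1.6 0.3] [-0.2 -0.  -0.1] deg |p| 0.002 0.0
0.01408846166096014 24.471118882647716 [-11.49799063   4.71413978   0.54842308] [1.74816275 5.08723595 0.75417483]
```

>>> {"method": "move_arm", "body": {
  "plan": [
    [0,-0.001,0,0,0,6,0.0],
    [0,-0.001,0,0,0,13,0.0],
    [0,-0.001,0,0,0,20,0.0],
    [0,-0.001,0,0,0,27,0.0],
    [0,-0.001,0,0,0,33,0.0]
  ]
}}

```text
time: 3.4
position: [0.4964, 0.2012, 0.0968]
tcp_rot: [0.945, 0.105, 0.295, 0.089]
wrist_force: [-22.0, 10.0, 5.3]
opening: 0.0143
grip_force: 56.7
```

Run:
```python
from box import *
rel(*kg(-.62,0)); st=status.get_state();print(st['opening'],st['grip_force'],st['wrist_force'],st['ft_torque'],st['joints'].round(2))
```

```text
rel [1.8 4.6 0.6] [-0.4  0.3 45.3] deg |p| 0.005 45.0
0.014286139301208459 56.73206079751253 [-21.95454206   9.98541664   5.3119219 ] [3.47027937 7.74132689 1.93652304] [ 0.78  0.09 -0.98  1.37 -0.51 -0.22]
```

Run:
```python
from box import *
st=status.get_state();C=rot(st['tcp_rot']);print(C.T@np.array([-3,1.5,.7]), C.T@st['wrist_force'])
```

```text
[-1.65554712 -1.720259   -2.45761525] [-12.26273615 -11.59135304 -18.03310327]
```

>>> {"method": "move_arm", "body": {
  "plan": [
    [-0.001,-0.001,-0.002,0,0,5,0.0],
    [-0.001,-0.001,-0.002,0,0,5,0.0],
    [-0.001,-0.001,-0.002,0,0,5,0.0]
  ]
}}

```text
time: 3.65
position: [0.4955, 0.2016, 0.0977]
tcp_rot: [0.949, 0.065, 0.299, 0.078]
wrist_force: [1.9, 9.4, -11.8]
opening: 0.0142
grip_force: 54.4
```

Run:
```python
from box import *
rel(*kg(-.62,0)); st=status.get_state();C=rot(st['tcp_rot']);print(st['opening'],st['grip_force'],C.T@st['wrist_force'])
```

```text
rel [2.3 4.8 1.8] [-0.3  0.3 40.5] deg |p| 0.006 40.0
0.01418374963441509 54.375878646969795 [ -3.44236913 -11.2764969    9.5783413 ]
```

>>> {"method": "move_arm", "body": {
  "plan": [
    [0,-0.001,0.0005,0,0,7,0.0],
    [0,-0.001,0.0005,0,0,14,0.0],
    [0,-0.001,0.0005,0,0,21,0.0],
    [0,-0.001,0.0005,0,0,27,0.0],
    [0,-0.001,0.0005,0,0,30,0.0]
  ]
}}

```text
time: 4.07
position: [0.4963, 0.2044, 0.0987]
tcp_rot: [0.933, -0.184, 0.31, -0.005]
wrist_force: [-3.1, 12.7, -6.1]
opening: 0.0139
grip_force: 63.6
```

Run:
```python
from box import *
rel(*kg(-.62,0)); st=status.get_state();C=rot(st['tcp_rot']);print(st['opening'],st['grip_force'],C.T@st['wrist_force'])
```

```text
rel [4.2 6.  2.5] [-0.4  0.3 10.2] deg |p| 0.008 10.0
0.013874101806955643 63.585038899909705 [-10.23098832 -10.00165622   1.76241678]
```

>>> {"method": "move_arm", "body": {
  "plan": [
    [-0.001,-0.001,0,0,0,6,0.0],
    [-0.001,-0.001,0,0,0,10,0.0],
    [-0.001,-0.001,0,0,0,10,0.0],
    [-0.001,-0.001,0,0,0,10,0.0]
  ]
}}

```text
time: 4.4
position: [0.4969, 0.205, 0.0994]
tcp_rot: [0.913, -0.263, 0.309, -0.031]
wrist_force: [-0.5, 8.9, -2.6]
opening: 0.0141
grip_force: 62.1
```

Run:
```python
from box import *
rel(*kg(-.62,0)); st=status.get_state();C=rot(st['tcp_rot']);print(st['opening'],st['grip_force'],C.T@st['wrist_force'])
```

```text
rel [4.7 6.1 2.8] [-0.4  0.2  0.4] deg |p| 0.008 1.0
0.014118730246079608 62.143190167844296 [-6.17118194 -6.88427957  0.86265971]
```

Release, back out along the tool axis, and look.

>>> {"method": "move_arm", "body": {
  "plan": [
    [0,0,0,0,0,0,0.04],
    [0,0,0,0,0,0,0.04],
    [0,0,0,0,0,0,0.04],
    [0,0,-0.03,0,0,0,0.04],
    [0,0,-0.07,0,0,0,0.04]
  ]
}}

```text
time: 4.82
position: [0.4573, 0.2032, 0.1502]
tcp_rot: [0.912, -0.268, 0.309, -0.022]
wrist_force: [1.6, 0.8, 3.5]
opening: 0.0404
grip_force: 0.0
```

>>> {"method": "move_arm", "body": {
  "plan": [
    [0,0,-0.04,0,0,0,0.04],
    [0,0,-0.07,0,0,0,0.04],
    [0,0,-0.08,0,0,0,0.04],
    [0,0,-0.08,0,0,0,0.04]
  ]
}}

```text
time: 5.15
position: [0.411, 0.2184, 0.2196]
tcp_rot: [0.912, -0.266, 0.31, -0.029]
wrist_force: [1.4, 0.1, -0.0]
opening: 0.0398
grip_force: 0.0
```

Run:
```python
from box import *
s=snap('top','top2'); crop(s,'c4',145,155,240,229,8); print(status.get_state()['joints'].round(2))
```

```text
[ 1.25 -0.15 -0.79  0.77 -1.   -0.71]
```

View pics/c4.png

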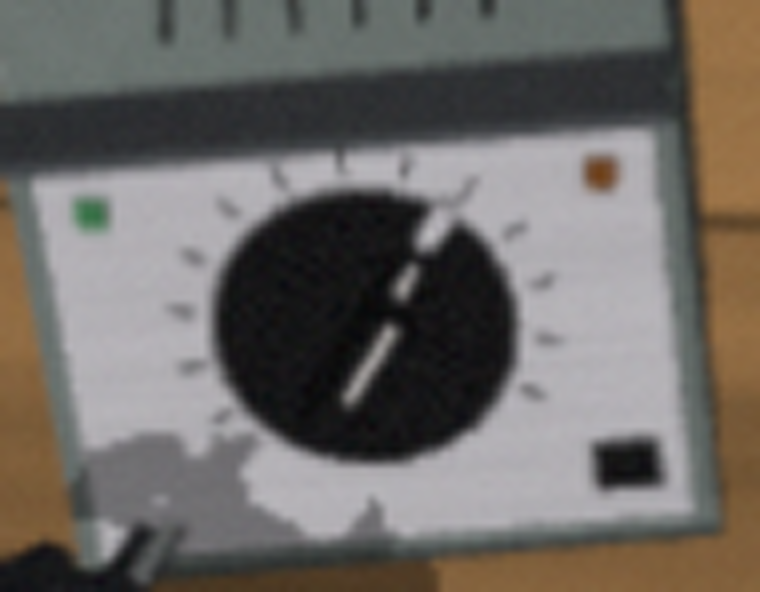

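The pointer, at (400,298) to (415,262), now runs straight into the pin's inner end at (424,250), and the pin hasn't moved. I'll check the angles numerically and plan the stick push.

```bash
cat > stick.py <<'E'
from h import *
def lab(s,e1,e2,cx_pts):  # unused corners averaging
    pass
E
python3 - <<'E'
from box import *
for nm,u,v,h in[('line a',395,327,.041),('line b',347,405,.041),('tip in',400,298,.012),('tip out',414,264,.012),('pin in',422,250,.008),('pin out',442,208,.008)]:
    q=onface(s,*c(u,v),h); print(nm,(q*1000).round(1),np.arctan2(q[1],q[0]).round(3))
# stick: silhouette fit per end of top0 crop
s=load('top0'); yaw=.043
def sil(x,y,phi): return proj(s,[x+.032*np.sin(phi),y,.036+.032*np.cos(phi)])
from scipy.optimize import brentq
K=lambda u,v:(u/5+300,v/5+148)
for y,vt,vb,ve in[(-.176,86,207,118),(-.270,86,205,118)]:
    ph=np.linspace(-3.1,3.1,600)
    def ext(x):
        r=np.array([sil(x,y,p)[1] for p in ph]); return r.min(),r.max()
    f=lambda x:sum(ext(x))/2-(K(0,vt)[1]+K(0,vb)[1])/2
    x=brentq(f,.5,.66); e=ext(x)
    g=lambda p:sil(x,y,p)[1]-K(0,ve)[1]
    p=brentq(g,-.3,1.1); print('x',x,'extent err px',(e[1]-e[0])-(vb-vt)/5,'edge ang',np.degrees(p),'label',np.degrees(p)+35.8)
# push start pose: finger closed, beyond stick
x0=.585; P=np.array([x0+.032+.045,-.224,.20]); xx=np.array([np.cos(yaw),np.sin(yaw),0]); M=np.c_[xx,np.cross([0,0,-1],xx),[0,0,-1]]
rel(P,M); rel(P,M@np.diag([-1,-1,1]))
from kin3 import ik
for m in(M,M@np.diag([-1,-1,1])):
  for pz in(.2,.022):
    for dx in (0,-.08): q,cst=ik(np.r_[P[0]+dx,P[1],pz],m,status.get_state()['joints']); print(cst.round(6),q.round(2))
E
```

```text
line a [ 20.7 -14.8] -0.619
line b [-5.3  3.3] 2.584
tip in [ 15.3 -13.8] -0.733
tip out [ 26.9 -19.6] -0.629
pin in [ 29.6 -22.1] -0.643
pin out [ 43.7 -30. ] -0.602
x 0.5832894192952942 extent err px -0.12122013670441945 edge ang 14.404336356424153 label 50.20433635642415
x 0.5870621981197494 extent err px 0.1526205274835597 edge ang 13.497180061080387 label 49.29718006108038
rel [379.1 264.5 210.5] [ -2.5 -36.8 -33.8] deg |p| 0.508 50.0
rel [379.1 264.5 210.5] [-47.6   3.2 138.8] deg |p| 0.508 147.0
0.000178 [-0.58  0.86  1.31 -0.   -2.01  2.19]
0.0 [-0.66  0.56  0.6  -0.   -1.61  2.27]
0.0 [-0.58  0.76  0.49 -0.   -1.3   2.19]
0.0 [-0.66  0.62  0.16 -0.   -1.11  2.27]
0.00017 [-0.58  0.86  1.31  0.   -2.01 -0.95]
0.0 [-0.66  0.56  0.6   0.   -1.61 -0.87]
0.0 [-0.58  0.76  0.49  0.   -1.3  -0.95]
0.0 [-0.66  0.62  0.16  0.   -1.11 -0.87]
```

```bash
cat > stick.py <<'E'
from box import rel,np,status
from h import *
yaw=.043; xx=np.array([np.cos(yaw),np.sin(yaw),0]); M=np.c_[xx,np.cross([0,0,-1],xx),[0,0,-1]]
def go(x,y,z): rel(np.array([x,y,z]),M)
E
python3 -c "
from stick import *
go(.46,-.15,.19)"
```

```text
rel [201.9 297.9  92.8] [ -2.5 -36.8 -33.8] deg |p| 0.372 50.0
```

>>> {"method": "move_arm", "body": {
  "plan": [
    [0.202,0.298,0.093,-2.5,-36.8,-33.8,0.0],
    [0.202,0.298,0.093,-2.5,-36.8,-33.8,0.0],
    [0.202,0.298,0.093,-2.5,-36.8,-33.8,0.0],
    [0.202,0.298,0.093,-2.5,-36.8,-33.8,0.0],
    [0.202,0.298,0.093,-2.5,-36.8,-33.8,0.0]
  ]
}}

```text
time: 5.62
position: [0.4286, 0.0958, 0.2053]
tcp_rot: [0.97, -0.16, 0.185, -0.002]
wrist_force: [0.8, -0.2, -0.2]
opening: -0.0001
grip_force: 0.0
```

```bash
python3 -c "
from stick import *
go(.46,-.15,.19)"
```

```text
rel [ 98.5 224.5  38.9] [  0.2 -21.5 -20.9] deg |p| 0.248 30.0
```

>>> {"method": "move_arm", "body": {
  "plan": [
    [0.0985,0.2245,0.039,0.2,-21.5,-20.9,0.0],
    [0.0985,0.2245,0.039,0.2,-21.5,-20.9,0.0],
    [0.0985,0.2245,0.039,0.2,-21.5,-20.9,0.0],
    [0.0985,0.2245,0.039,0.2,-21.5,-20.9,0.0],
    [0.0985,0.2245,0.039,0.2,-21.5,-20.9,0.0]
  ]
}}

```text
time: 6.03
position: [0.4448, -0.0264, 0.1975]
tcp_rot: [0.998, -0.038, 0.056, 0.006]
wrist_force: [1.1, 0.6, 0.8]
opening: -0.0001
grip_force: 0.0
```

```bash
python3 -c "
from stick import *
go(.658,-.225,.14)"
```

```text
rel [219.7 181.3  84.2] [ 0.8 -6.4 -6.8] deg |p| 0.297 9.0
```

>>> {"method": "move_arm", "body": {
  "plan": [
    [0.22,0.181,0.084,0.8,-6.4,-6.8,0.0],
    [0.22,0.181,0.084,0.8,-6.4,-6.8,0.0],
    [0.22,0.181,0.084,0.8,-6.4,-6.8,0.0],
    [0.22,0.181,0.084,0.8,-6.4,-6.8,0.0],
    [0.22,0.181,0.084,0.8,-6.4,-6.8,0.0]
  ]
}}

```text
time: 6.45
position: [0.5894, -0.1613, 0.1578]
tcp_rot: [1.0, 0.019, 0.0, 0.001]
wrist_force: [0.9, 0.9, 1.3]
opening: -0.0003
grip_force: 0.0
```

```bash
python3 -c "
from stick import *
go(.658,-.225,.14)"
```

```text
rel [66.1 66.3 17.9] [ 0.1 -0.  -0.3] deg |p| 0.095 0.0
```

>>> {"method": "move_arm", "body": {
  "plan": [
    [0.066,0.066,0.018,0,0,0,0.0],
    [0.066,0.066,0.018,0,0,0,0.0],
    [0.066,0.066,0.018,0,0,0,0.0],
    [0.066,0.066,0.018,0,0,0,0.0],
    [0.066,0.066,0.018,0,0,0,0.0]
  ]
}}

```text
time: 6.87
position: [0.6568, -0.2228, 0.14]
tcp_rot: [1.0, 0.019, -0.0, 0.0]
wrist_force: [-0.6, -0.1, 0.1]
opening: -0.0004
grip_force: 0.0
```

```bash
python3 -c "
from stick import *
go(.658,-.226,.022)
s=snap('scene','sc1'); crop(s,'c5',150,150,290,255,5)
for x in((.658,-.225,.02),(.585,-.226,.068)):print(proj(s,x))"
```

```text
rel [  1.2   3.1 118. ] [ 0.   0.  -0.3] deg |p| 0.118 0.0
[189.66142527 227.59161127]
[202.08195263 203.56394694]
```

View pics/c5.png

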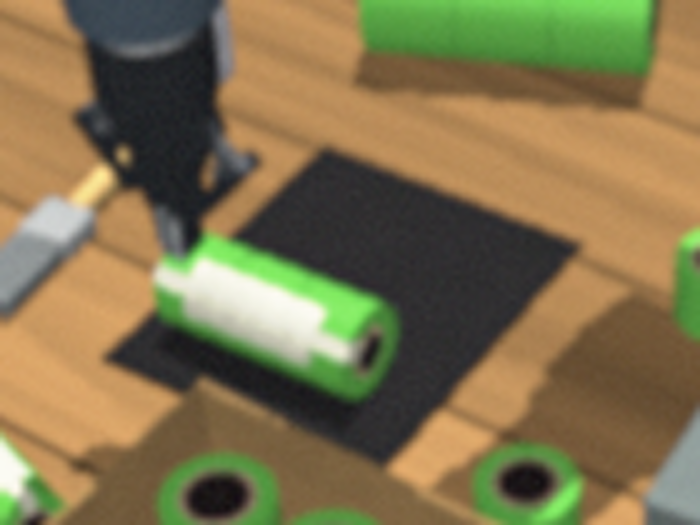

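The scene view shows the stick on the mat with its label facing away (about (255,310) in the crop), and the closed fingers on the far side at (170,240). I'll go down now.

>>> {"method": "move_arm", "body": {
  "plan": [
    [0.002,0.002,0.035,0,0,0,0.0],
    [0.002,0.002,0.07,0,0,0,0.0],
    [0.002,0.002,0.1,0,0,0,0.0],
    [0.002,0.002,0.118,0,0,0,0.0],
    [0.002,0.002,0.118,0,0,0,0.0]
  ]
}}

```text
time: 7.33
position: [0.6566, -0.2216, 0.0207]
tcp_rot: [1.0, 0.021, -0.002, -0.001]
wrist_force: [-0.6, 1.6, -1.0]
opening: 0.0002
grip_force: 0.0
```

```bash
python3 -c "
from stick import *
go(.658,-.226,.022);print(status.get_state()['joints'].round(2))"
```

```text
rel [ 1.3  4.4 -1.3] [-0.1  0.2 -0.1] deg |p| 0.005 0.0
[-0.1   0.66  0.2  -0.   -1.12  1.71]
```

>>> {"method": "move_arm", "body": {
  "plan": [
    [-0.006,0.003,0,0,0,0,0.0],
    [-0.013,0.004,0,0,0,0,0.0],
    [-0.019,0.004,0,0,0,0,0.0],
    [-0.024,0.004,0,0,0,0,0.0],
    [-0.028,0.004,0,0,0,0,0.0]
  ]
}}

```text
time: 7.75
position: [0.6326, -0.2285, 0.027]
tcp_rot: [1.0, 0.021, 0.003, 0.001]
wrist_force: [0.5, 0.1, 0.2]
opening: -0.0001
grip_force: 0.0
```

>>> {"method": "move_arm", "body": {
  "plan": [
    [-0.003,0,0,0,0,0,0.0],
    [-0.006,0,0,0,0,0,0.0],
    [-0.009,0,0,0,0,0,0.0],
    [-0.012,0,0,0,0,0,0.0],
    [-0.015,0,0,0,0,0,0.0]
  ]
}}

```text
time: 8.17
position: [0.6175, -0.2289, 0.0252]
tcp_rot: [1.0, 0.021, 0.002, 0.001]
wrist_force: [0.7, 0.0, 0.0]
opening: -0.0001
grip_force: 0.1
```

Run:
```python
from stick import *
s=snap('scene','sc2'); crop(s,'c6',150,150,290,255,5)
for x in(.55,.56,.57,.58): print(x,proj(s,(x,-.15,.036)).round(1),((proj(s,(x,-.15,.036))-[150,150])*5).round(0))
```

```text
0.55 [228.  213.1] [390. 316.]
0.56 [226.1 214.9] [381. 325.]
0.57 [224.3 216.7] [372. 333.]
0.58 [222.5 218.5] [362. 343.]
```

View pics/c6.png

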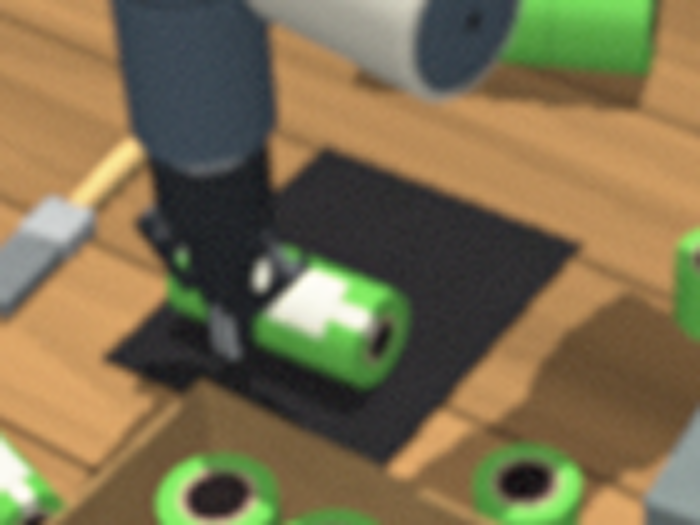

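The stick is rolling: its end face moved from (372,347) to (383,337), about 11 mm, as modelled. It needs about 16 mm more.

>>> {"method": "move_arm", "body": {
  "plan": [
    [-0.003,0,0,0,0,0,0.0],
    [-0.006,0,0,0,0,0,0.0],
    [-0.009,0,0,0,0,0,0.0],
    [-0.011,0,0,0,0,0,0.0],
    [-0.013,0,0,0,0,0,0.0]
  ]
}}

```text
time: 8.63
position: [0.6044, -0.2294, 0.0252]
tcp_rot: [1.0, 0.021, 0.002, 0.001]
wrist_force: [0.4, 0.2, -0.6]
opening: -0.0001
grip_force: 0.0
```

>>> {"method": "move_arm", "body": {
  "plan": [
    [-0.001,0,0,0,0,0,0.0],
    [-0.002,0,0,0,0,0,0.0],
    [-0.002,0,0,0,0,0,0.0],
    [0.01,0,0,0,0,0,0.0],
    [0.03,0,0,0,0,0,0.0]
  ]
}}

```text
time: 9.05
position: [0.634, -0.2283, 0.0258]
tcp_rot: [1.0, 0.02, 0.002, 0.001]
wrist_force: [1.0, -0.7, -0.2]
opening: 0.0003
grip_force: 0.0
```

>>> {"method": "move_arm", "body": {
  "plan": [
    [0.01,0,0,0,0,0,0.0],
    [0.01,0,-0.035,0,0,0,0.0],
    [0.01,0,-0.07,0,0,0,0.0],
    [0.01,0,-0.1,0,0,0,0.0],
    [0.01,0,-0.12,0,0,0,0.0]
  ]
}}

```text
time: 9.47
position: [0.6454, -0.2281, 0.1494]
tcp_rot: [1.0, 0.021, 0.004, 0.002]
wrist_force: [1.5, -0.3, 0.8]
opening: 0.0003
grip_force: 0.0
```

Run:
```python
from stick import *
s=snap('scene','sc3'); t=snap('top','top3')
a=cv2.resize(s['frame'][180:240,165:245],(400,300),interpolation=cv2.INTER_CUBIC);b=cv2.resize(t['frame'][148:208,310:390],(400,300),interpolation=cv2.INTER_CUBIC)
cv2.imwrite('pics/c7.png',np.hstack([a,b]))
```

```text
(no output)
```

View pics/c7.png

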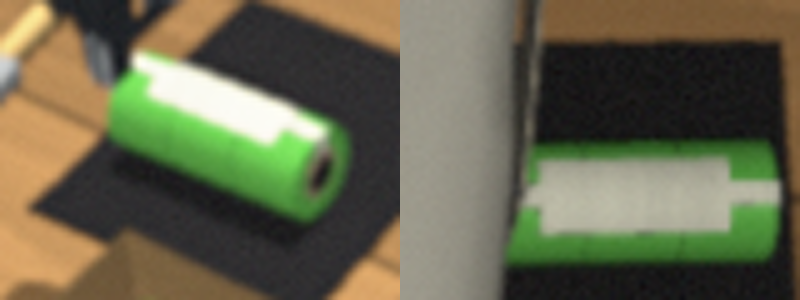

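In the top crop the label faces nearly up: its edges are at rows 159 and 232, within silhouette rows 142–264. I'll compute the angle.

Run:
```python
from stick import *
from scipy.optimize import brentq
s=load('top3'); K=lambda v:v/5+148
y=-.235
sil=lambda x,p:proj(s,[x+.032*np.sin(p),y,.036+.032*np.cos(p)])
print(sil(.556,0))
ph=np.linspace(-3.1,3.1,400)
def ext(x): r=np.array([sil(x,p)[1] for p in ph]); return r.min(),r.max()
for vt,vb in((142,264),):
    x=brentq(lambda x:sum(ext(x))/2-(K(vt)+K(vb))/2,.5,.66); e=ext(x)
    a=[brentq(lambda p:sil(x,p)[1]-K(v),-1.2,1.2) if (sil(x,-1.2)[1]-K(v))*(sil(x,1.2)[1]-K(v))<0 else None for v in(159,232)]
    print(x,e[1]-e[0]-(vb-vt)/5,np.degrees(a),np.degrees(sum(a)/2))
```

```text
[360.98881325 185.45708793]
0.554484515915595 -0.29700281512111104 [ 33.91254166 -40.21420384] -3.1508310910863933
```

The label is about 3° from up, the stick lies on the mat clear of the gripper, and the knob is at the pin. Handing in.

```bash
python3 -c "
from bench import sign_off
print(sign_off())"
```

```text
the job is handed in; nothing more can be done
None
```

The job is handed in, with no verdict returned. By my last measurements the stick lies on the mat with its label about 3° from straight up (limit 12.6°), and the knob pointer is within about 1° of the set-point pin (limit 8°). No bystander was seen to move.

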